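# Gauge two heater-block inserts and sort out the undersized one

## Task

Two bare aluminium tube inserts stand on the lab bench: take the green-handled plug gauge from its light-blue stand, try it in the insert whose bore is wide enough to take it, and leave it there pushed fully home, with that insert standing where it is. Then pick up the other insert, whose bore is too narrow for the gauge, and set it down upright in the red reject tray (lower it in, do not drop it).

Things in the scene. Friction and masses are not known exactly. Their poses are not given: they have to be found in the camera images.
- gauge_grip (a point): Loose plug gauge, about 200 g, upright in a fixed light-blue stand (60 x 60 x 44 mm high). Green handle 22 mm wide, 50 long; below it a steel collar 40 wide, 6 thick (rests on the stand), and a steel pin 24 wide, 34 long, its last 14 mm tapering to 8. Point: centre of the handle, where to grasp; z up its axis. Collar's underside is 31 mm, pin's tip 65 mm below it. Lift 34 mm to leave the stand.
- insert_wide_center (a point): The good insert: loose square block of bare aluminium, 52 x 52 x 50 mm high, about 250 g, with a round bore of diameter 30 mm, 42 deep, in the middle of its top. The gauge's pin goes in until its collar lies on the block's top; the handle's centre is then 56 mm above this point. Point: the block's centre, 25 mm above its underside; z up, x and y square to its sides.
- insert_narrow_center (a point): The undersized insert: the same aluminium block, 52 x 52 x 50 mm high, about 250 g, but its bore is only 16 mm in diameter, so that only the gauge's tapered tip enters. Point: the block's centre, 25 mm above its underside; z up, x and y square to its sides.
- tray: Red open reject tray, fixed to the bench, 180 x 180 mm outside, walls 5 mm thick and 30 mm high, floor 5 mm thick. Its origin is the centre of its underside, on the bench; z points up, x and y are square to its walls.
Things that resemble listed ones, but are neither listed nor needed, are in the scene too. What is shaped like the part that bears insert_wide_center but brown or pink is not meant. Of the things that look like the part that bears gauge_grip, the largest one is meant.

How it is judged:
By the outcome, as a careful person would: the job done as asked, in the order asked, and still so for the second after the job is handed in, with the robot touching nothing.
It also fails if it takes over 62 s, if anything falls off the work surface, if the arm or the gripper's body presses on something with over 40 N, if the wrist force passes 120 N, or if a joint passes its speed limit or range.

## Robot

A 6-joint arm with a two-finger parallel gripper is mounted at the origin on the work surface. World frame = base frame: x ahead of the robot, y to its left, z up, the work surface at z = 0. Lengths are in mm, angles in rad, forces in N, time in s.
With the tool pointing down it reaches from about 275 to 750 mm from the base axis. Payload 10.2 kg.
Tool frame: the origin (TCP) lies between the finger pads; the fingertips stand 8 mm ahead of it and the grasp point (between the pads) lies 11 mm behind it; z points along the fingers, x is the direction in which the jaws open and shut, and the axes are right-handed (so a half turn about z gives the same grasp; the last joint's range is limited). The gripper opens to 85 mm and grips with 20 to 120 N. Pads are 22 mm wide; open, the fingers measure 114 mm over their backs; the gripper's body (76 mm by 85 mm) begins 54 mm behind the grasp point. The pads swing forward as they close: fully open they stand 13 mm farther back than shut.
Start: joints at [0.969, 0.313, 1.498, -0, 1.331, -0.223], TCP at [194.161, 487.783, 239.294] pointing down, gripper open.
Joint ranges: [-2.94, 2.94], [-0.97, 2.17], [0.19, 2.56], [-1.23, 4.37], [0.02, 3.11], [-2.88, 2.88]. Speed limits (rad/s): [2.39, 2.39, 3.01, 3.14, 3.14, 3.14].

## Interface

Orientations are given as a unit quaternion [w, x, y, z].
In Python, from rig import sense, eyes, ctrl gives the robot as it stands.
- The arm moves only by the tool move_arm, never from a script. Its argument "rows" is a list that holds one entry, the list of rows, each a list of 5 numbers: the shift along the tool's x, y, z in mm, then the turn about the tool's z in units of 6 degrees (1.0 is 6 degrees), then the gripper command: -1 is shut, 1 is fully open, values between are in proportion. In form: [[[dx, dy, dz, roll, jaw], ...]]. A call has 1 to 12 rows; each row is the pose to reach, as a shift and turn from the pose measured when the call began, along the tool's axes at that moment; what a row does not reach only later rows make up. A row lasts 1/8 s, in which the tool goes at most 62.5 mm and 10.7 degrees, less where a joint would pass 70% of its speed; a pose out of reach is approached as far as the arm can. A call with a gripper value outside its range is refused whole. The fingers move at their own pace and stop on an object; "squeeze" is the grip in N (left out, the last holds). Time passes only in rows, so rows that repeat a pose let the fingers close. It gives the time, the measured TCP pose, the force and the opening at its end, in the units of the state.
- sense(): the state, without advancing time (a new reading comes with each control period).
- eyes.capture(name): name is "side" or "top" or "wrist"; returns a dict with "color" (480x640x3 uint8, blue, green, red), "vertical_fov" (degrees; the focal length in pixels is half the picture's height over the tangent of half this angle, whatever the lens; pixels are square), "cx", "cy" (the principal point, pixels), "xyz" and "attitude" of the camera in the world. Camera axes: x right, y down, z forward; pixel columns grow to the right and rows downward; lengths in mm; the calibration is good to about 2 mm. A picture is of the moment at which its call begins. There is no depth.
- ctrl.finish_job(): hands the job in, once; it reports no verdict.
The state is a dict: "time_s": time; "joints": joint angles; "dq": joint speeds; "tau": joint torques, N m; "eef_pos": TCP position; "ee_rot": TCP orientation; "force": force on the tool from outside, world axes, zero at the start; "wrist_torque": the same for the moment, N m; "grip_width": opening from 0.0 (shut) to 1.0 (fully open).
Only numpy, scipy, OpenCV 4.12 (cv2) and the standard library are available. Lean on these libraries where they do the work, as an engineer would, in place of code of your own. Each camera call takes 0.05 s, during which the arm holds its last target. There are 200 camera calls.

## Working session

There is one attempt and no reset: what is moved stays moved. The work goes in short steps, Python scripts to look and compute and a tool call to move; the robot and the scene stay as the last step left them, time stands still between calls to the robot, and variables do not carry over. Pictures are saved under pics/ and viewed, about 8 in all and at most 12, crops included, and the job is handed in when it is done.

Besides the shell and the picture viewer there is one more tool, called as name(argument=value, ...) on one line, values as JSON. move_arm: Moves the arm, as the interface text tells. Its arguments: {"type":"object","properties":{"rows":{"type":"array","items":{"type":"array","items":{"type":"array","items":{"type":"number"}}}},"squeeze":{"type":"number"}},"required":["rows"]}

```bash
mkdir -p pics
cat > h.py <<'E'
import numpy as np, cv2, json
from rig import sense, eyes, ctrl
from scipy.spatial.transform import Rotation as R
def q2m(q): q=np.array(q,float).ravel(); return R.from_quat([q[1],q[2],q[3],q[0]]).as_matrix() if q.size==4 else q.reshape(3,3)
def snap(n,f):
    c=eyes.capture(n); cv2.imwrite(f'pics/{f}.png',c['color']); d={k:(np.array(v).tolist()) for k,v in c.items() if k!='color'}
    json.dump(d,open(f'pics/{f}.json','w')); return c
def ray(f,u,v):
    c=json.load(open(f'pics/{f}.json')); F=240/np.tan(np.radians(c['vertical_fov'])/2)
    d=q2m(c['attitude'])@np.array([(u-c['cx'])/F,(v-c['cy'])/F,1]); return np.array(c['xyz']),d/np.linalg.norm(d)
def onz(f,u,v,z): o,d=ray(f,u,v); return (o+d*(z-o[2])/d[2]).round(1)
def tri(*a):
    A=0;b=0;L=[ray(*x) for x in a]
    for o,d in L: P=np.eye(3)-np.outer(d,d); A=A+P; b=b+P@o
    p=np.linalg.solve(A,b); return p.round(1),[round(float(np.linalg.norm((np.eye(3)-np.outer(d,d))@(p-o))),1) for o,d in L]
def proj(f,p):
    c=json.load(open(f'pics/{f}.json')); F=240/np.tan(np.radians(c['vertical_fov'])/2)
    q=q2m(c['attitude']).T@(np.array(p)-c['xyz']); return c['cx']+F*q[0]/q[2],c['cy']+F*q[1]/q[2]
def rel(p):
    s=sense(); return (q2m(s['ee_rot']).T@(np.array(p)-s['eef_pos'])).round(1)
E
python3 - <<'E'
from h import *
for n in ('top','side','wrist'): snap(n,n+'1'); print(open(f'pics/{n}1.json').read())
a=[cv2.imread(f'pics/{n}1.png') for n in('top','side')]
print(sense())
E
```

```text
{"vertical_fov": 47.122285542442725, "cx": 312.41135338692027, "cy": 239.24964331343799, "xyz": [297.34144985438587, -5.295146325538064, 1267.9827239344793], "attitude": [-0.05974084724957117, 0.7099028192203773, -0.6986150265615039, 0.06637818237442714]}
{"vertical_fov": 52.251360751428194, "cx": 323.946883309003, "cy": 238.87049541776562, "xyz": [236.30564569099604, 531.4845111686716, 668.3912708584018], "attitude": [0.09628225160384148, -0.2274348630492651, 0.8905454532214373, -0.3820103491300745]}
{"vertical_fov": 59.32265805853312, "cx": 322.5308400804997, "cy": 236.71416603473804, "xyz": [117.64368029681175, 517.7210476179636, 374.3070016647219], "attitude": [0.1355826260945274, 0.8166197707126803, 0.5536112002725498, 0.09090731827123456]}
{'time_s': 0.15, 'joints': array([ 9.68591811e-01,  3.13304204e-01,  1.49819760e+00, -4.34570057e-05,
        1.33098562e+00, -2.23399606e-01]), 'dq': array([ 0.00276119, -0.00168795, -0.00114664, -0.00019935,  0.00196191,
       -0.00056575]), 'tau': array([ 1.61138465e-03, -4.12371433e+01, -2.59796119e+01, -1.44493492e-04,
        3.22936023e-03, -8.29551361e-08]), 'eef_pos': array([194.07721461, 487.63576053, 238.89983167]), 'ee_rot': array([ 1.82519782e-04,  8.27587000e-01,  5.61337293e-01, -4.09004707e-04]), 'force': array([ 0.26843222, -0.26490755, -0.14554104]), 'wrist_torque': array([-0.05206677, -0.00640098, -0.02862962]), 'grip_width': 1.0035113305423344}
```

View pics/top1.png

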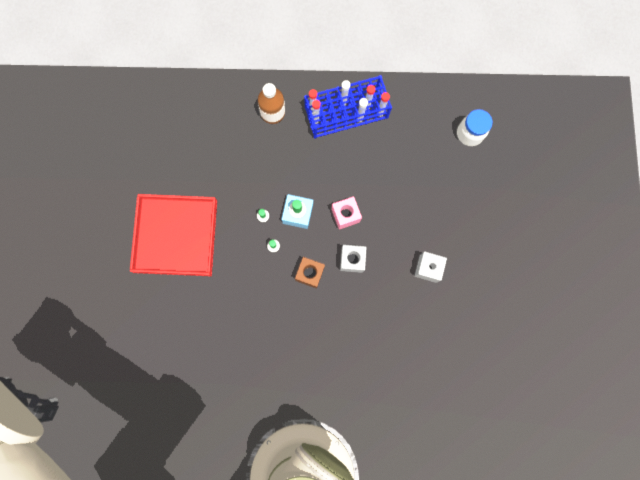

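View pics/side1.png

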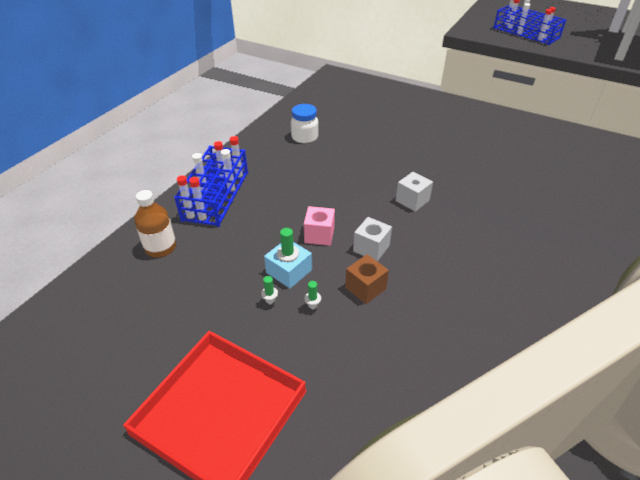

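The top view shows the tray at (174,234), the stand with the gauge at (298,211), the wide insert at (353,258), the narrow one at (431,267), and brown/pink decoys. The side view agrees: gauge (287,245), wide (372,239), narrow (414,190). Next I'll enlarge these.

Run:
```python
from h import *
t=cv2.imread('pics/top1.png')[180:300,250:450]; s=cv2.imread('pics/side1.png')[165:315,245:445]
cv2.imwrite('pics/ct.png',cv2.resize(t,None,fx=4,fy=4,interpolation=2)); cv2.imwrite('pics/cs.png',cv2.resize(s,None,fx=4,fy=4,interpolation=2))
```

```text
(no output)
```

View pics/ct.png

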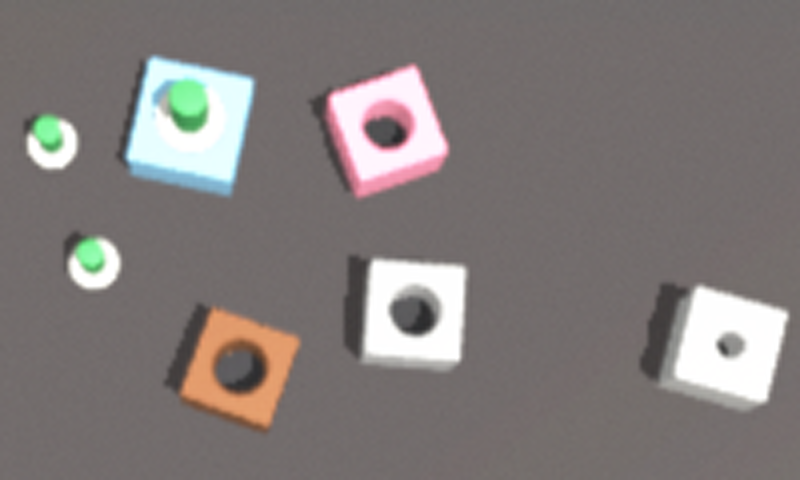

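View pics/cs.png

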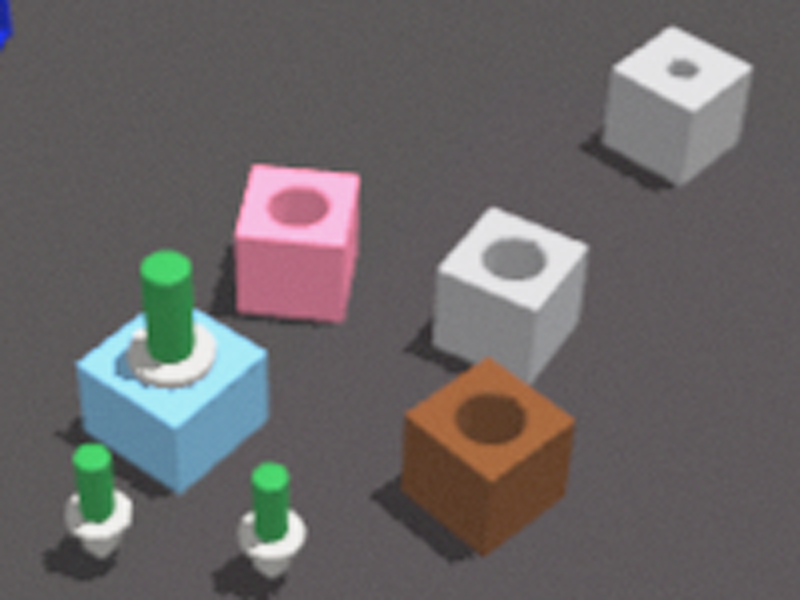

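Both crops are clear: handle top at (187,93)/(166,266), wide bore at (416,310)/(514,260), narrow bore at (731,344)/(684,69). Now triangulating.

Run:
```python
from h import *
T=lambda x,y:('top1',250+x/4-.4,180+y/4-.4); S=lambda x,y:('side1',245+x/4-.4,165+y/4-.4)
def go(n,a,b): p=tri(T(*a),S(*b)); print(n,p); return p[0]
go('handle top',(187,93),(166,266)); go('collar',(188,118),(171,352))
go('wide bore',(416,310),(514,260)); go('narrow bore',(731,344),(684,69))
for n,A,B in (('wide',[(372,259),(467,266),(461,362),(362,360)],[(438,270),(493,208),(588,247),(526,308)]),('nar',[(699,287),(787,314),(764,403),(674,385)],[(613,69),(673,27),(751,68),(685,109)])):
    P=np.array([go(n,a,b) for a,b in zip(A,B)]); print(P.mean(0)); d=P-np.roll(P,-1,0); print(np.linalg.norm(d,axis=1),np.degrees(np.arctan2(d[:,1],d[:,0]))%90)
C=np.array([onz('top1',u,v,30) for u,v in ((137,195),(216,195),(212,274),(131,272))]); print(C,C.mean(0))
print(tri(('top1',137,195),('side1',128,424)),tri(('top1',216,195),('side1',210,334)),tri(('top1',212,274),('side1',304,383)))
for n,a in (('small1',(48,130)),('small2',(90,255)),('pink',(387,125)),('brown',(240,365))): print(n,onz('top1',T(*a)[1],T(*a)[2],40))
m=q2m(sense()['ee_rot']); print(m.round(3))
```

```text
handle top (array([587.6,  21.3, 100.2]), [0.7, 0.7])
collar (array([586.7,  21.9,  48.7]), [0.1, 0.1])
wide bore (array([ 478.5, -108.1,   47.6]), [0.2, 0.2])
narrow bore (array([ 461.6, -284.4,   49. ]), [0.6, 0.6])
wide (array([506.5, -83.3,  49. ]), [0.5, 0.5])
wide (array([ 503.3, -136.9,   47.8]), [0.8, 0.8])
wide (array([ 450.5, -133.1,   47.9]), [0.8, 0.8])
wide (array([453.6, -76.6,  52.8]), [4.4, 4.4])
[ 478.475 -107.475   49.375]
[53.70884471 52.93666026 56.79674286 53.45783385] [86.58341181 85.88353758 86.85948665 82.78168984]
nar (array([ 494. , -267.2,   48.5]), [0.2, 0.2])
nar (array([ 479.5, -316. ,   49.5]), [0.1, 0.1])
nar (array([ 429.9, -301.7,   49.4]), [0.6, 0.6])
nar (array([ 443. , -250.5,   51.3]), [4.7, 4.7])
[ 461.6   -283.85    49.675]
[50.91846423 51.62034483 52.88345677 53.73760322] [73.45167563 73.91738722 75.64822537 71.86891516]
[[617.9 391.7  30. ]
 [621.2 209.5  30. ]
 [437.4 210.   30. ]
 [439.  392.4  30. ]] [528.875 300.9    30.   ]
(array([615.5, 389.7,  32.1]), [2.2, 2.2]) (array([622.5, 210.9,  12.9]), [3.3, 3.3]) (array([440.4, 213.2,  14.1]), [1.2, 1.2])
small1 [580.2 101.9  40. ]
small2 [508.1  75.9  40. ]
pink [586.5 -91.9  40. ]
brown [447. -10.  40.]
[[ 0.37   0.929 -0.   ]
 [ 0.929 -0.37  -0.001]
 [-0.001 -0.    -1.   ]]
```

move_arm(rows=[[[-48, 90, 0, 0, 1], [-96, 180, 0, 0, 1], [-144, 270, 0, 0, 1], [-192, 360, 0, 0, 1], [-240, 450, 30, 0, 1], [-270, 510, 50, 0, 1], [-287, 538, 75, 0, 1], [-287, 538, 75, 0, 1], [-287, 538, 75, 0, 1], [-287, 538, 75, 0, 1], [-287, 538, 75, 0, 1], [-287, 538, 75, 0, 1]]])

```text
time_s: 1.65
eef_pos: [587.4, 22.4, 163.8]
ee_rot: [-0.0, 0.828, 0.561, -0.001]
force: [-0.1, 0.5, 0.7]
grip_width: 1.002
```

Run:
```python
from h import *
snap('wrist','w2'); s=sense(); print(s['time_s'],s['eef_pos'],s['joints'].round(2))
for p in ((587.5,21.5,100),(478.5,-108,50)): print(rel(p),proj('w2',p))
```

```text
1.7 [587.31931918  22.82334306 164.29220936] [-0.16  0.51  1.4  -0.    1.22 -1.35]
[-1.1  0.7 64.3] (np.float64(322.3142730526519), np.float64(264.05820696633634))
[-161.7  -52.8  114.4] (np.float64(46.99396183142869), np.float64(146.51353027872005))
```

View pics/w2.png

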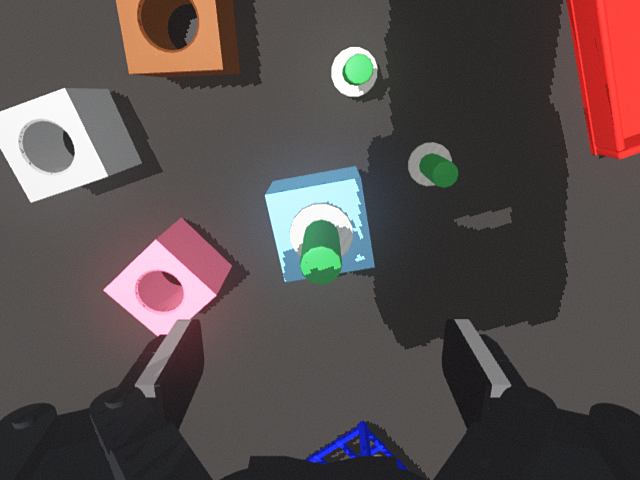

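The handle top is at (321,262) and the wide bore at (47,146), both within 2 px of prediction. I'm going down to grasp.

move_arm(rows=[[[-1, 1, 40, 0, 0.6], [-1, 1, 75, 0, 0.3], [-1, 1, 98, 0, 0.2], [-1, 1, 98, 0, 0.2], [-1, 1, 98, 0, -1], [-1, 1, 98, 0, -1], [-1, 1, 98, 0, -1], [-1, 1, 98, 0, -1], [-1, 1, 98, 0, -1], [-1, 1, 98, 0, -1]]], squeeze=60)

```text
time_s: 2.95
eef_pos: [588.5, 21.7, 67.9]
ee_rot: [0.001, 0.827, 0.562, 0.001]
force: [-2.4, 1.2, 6.9]
grip_width: 0.242
```

move_arm(rows=[[[0, 0, -15, 0, -1], [0, 0, -35, 0, -1], [0, 0, -60, 0, -1], [0, 0, -75, 0, -1], [0, 0, -75, 0, -1], [0, 0, -75, 0, -1]]])

```text
time_s: 3.7
eef_pos: [587.9, 21.7, 142.1]
ee_rot: [0.0, 0.827, 0.562, 0.0]
force: [-0.4, 0.1, -2.2]
grip_width: 0.243
```

Run:
```python
from h import *
s=sense(); print(s['eef_pos'],s['grip_width'],s['force'],rel((478.5,-107.8,50)),q2m(s['ee_rot']).round(3))
```

```text
[587.89856182  21.74617286 142.11211429] 0.2426033507279989 [-0.38215426  0.13088093 -2.23174549] [-160.7  -53.9   92.1] [[ 0.369  0.929  0.   ]
 [ 0.929 -0.369 -0.   ]
 [-0.     0.    -1.   ]]
```

move_arm(rows=[[[-30, -10, 0, 0, -1], [-65, -22, 0, 0, -1], [-100, -34, 0, 0, -1], [-135, -46, 0, 0, -1], [-155, -52, 0, 0, -1], [-161, -54, 0, 0, -1], [-161, -54, 0, 0, -1], [-161, -54, 0, 0, -1], [-161, -54, 0, 0, -1]]])

```text
time_s: 4.82
eef_pos: [478.6, -107.5, 142.0]
ee_rot: [0.0, 0.827, 0.562, 0.0]
force: [0.9, -0.3, -1.6]
grip_width: 0.242
```

Run:
```python
from h import *
s=sense(); print(s['eef_pos'],s['grip_width'],s['force'],rel((478.5,-107.8,50)))
a=snap('wrist','w3')['color'];b=snap('side','s3')['color']
print(proj('side1',(478.5,-107.8,50)))
for z in(84,118): print(proj('side1',(s['eef_pos'][0],s['eef_pos'][1],z)),proj('w3',(s['eef_pos'][0],s['eef_pos'][1],z)))
print(proj('w3',(478.5,-107.8,50)))
cv2.imwrite('pics/m3.png',np.hstack([cv2.resize(a,(400,300)),cv2.resize(b[140:290,270:470],(400,300))]))
```

```text
[ 478.59175221 -107.45954573  142.00266596] 0.24164343005530797 [ 0.8869804  -0.25078339 -1.63167249] [-0.3  0.  92. ]
(np.float64(373.0044056399044), np.float64(228.7191678890888))
(np.float64(374.2110643505849), np.float64(215.06009489353184)) (np.float64(323.73322836322876), np.float64(267.64758916061123))
(np.float64(375.6093068751749), np.float64(200.5682314813406)) (np.float64(323.9001777755457), np.float64(299.31014319541555))
(np.float64(323.00022688375134), np.float64(244.47824271041418))
```

View pics/m3.png

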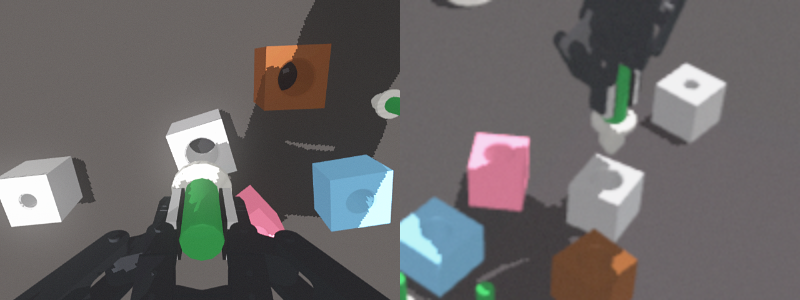

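The gauge hangs directly over the bore: in the side view the tip is at (373,215), where it was predicted, and the wrist view also shows it in line. Lowering in stages.

move_arm(rows=[[[0, 0, 15, 0, -1], [0, 0, 30, 0, -1], [0, 0, 38, 0, -1], [0, 0, 44, 0, -1], [0, 0, 50, 0, -1], [0, 0, 50, 0, -1], [0, 0, 50, 0, -1]]])

```text
time_s: 5.8
eef_pos: [478.7, -107.7, 92.3]
ee_rot: [0.0, 0.827, 0.562, 0.0]
force: [0.1, -0.1, -2.0]
grip_width: 0.239
```

move_arm(rows=[[[0, 0, 5, 0, -1], [0, 0, 10, 0, -1], [0, 0, 14, 0, -1], [0, 0, 16, 0, -1], [0, 0, 18, 0, -1], [0, 0, 18, 0, -1], [0, 0, 18, 0, -1]]])

```text
time_s: 6.68
eef_pos: [478.7, -107.8, 74.4]
ee_rot: [0.001, 0.827, 0.562, 0.0]
force: [-0.0, 0.0, -2.4]
grip_width: 0.242
```

move_arm(rows=[[[0, 0, 1, 0, -1], [0, 0, 2, 0, -1], [0, 0, 2, 0, -1], [0, 0, 2, 0, -1]]])

```text
time_s: 7.18
eef_pos: [479.0, -107.9, 73.9]
ee_rot: [0.001, 0.827, 0.562, 0.0]
force: [-5.2, 1.4, 16.3]
grip_width: 0.243
```

The collar seated at z 73.9 with 16 N, which matches the expected height. Releasing now.

move_arm(rows=[[[0, 0, 0, 0, 0.6], [0, 0, 0, 0, 0.6], [0, 0, 0, 0, 0.6], [0, 0, 0, 0, 0.6], [0, 0, -40, 0, 0.6], [0, 0, -80, 0, 0.6], [0, 0, -110, 0, 0.6], [0, 0, -110, 0, 1], [0, 0, -110, 0, 1]]])

```text
time_s: 8.3
eef_pos: [478.4, -107.6, 183.1]
ee_rot: [0.0, 0.827, 0.562, 0.0]
force: [-0.9, -0.0, -0.1]
grip_width: 0.999
```

Run:
```python
from h import *
s=sense(); print(s['eef_pos'],s['grip_width'],s['force'],rel((461.6,-284,50)),s['joints'].round(2))
a=snap('wrist','w4')['color'];b=snap('side','s4')['color']
print(proj('w4',(461.6,-284,50)),proj('w4',(478.5,-107.8,106)),proj('side1',(478.5,-107.8,106)))
cv2.imwrite('pics/m4.png',np.hstack([cv2.resize(a,(400,300)),cv2.resize(b[140:290,270:470],(400,300))]))
```

```text
[ 478.43688578 -107.59384128  183.07875455] 0.9992010954980973 [-0.90407454 -0.00525849 -0.11538536] [-170.2   49.2  133.2] [-0.46  0.29  1.68 -0.    1.17 -1.65]
(np.float64(81.76340841195798), np.float64(290.44717227171554)) (np.float64(323.3055457627562), np.float64(253.9874102989085)) (np.float64(375.2321644456457), np.float64(205.68059679001303))
```

View pics/m4.png

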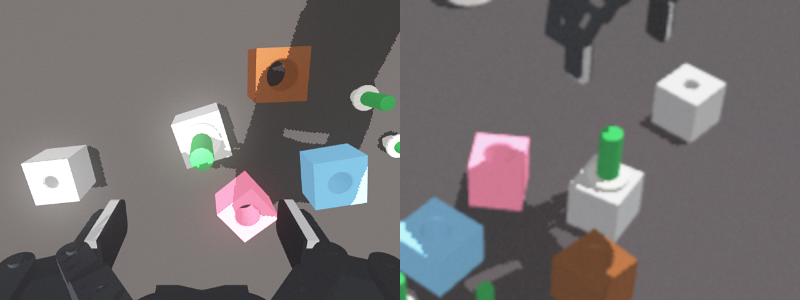

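The gauge stands with its collar flush on the block's top, and the block hasn't moved. The narrow bore is at (83,291), as predicted. Moving over it with a slight turn.

move_arm(rows=[[[-30, 8, 0, -0.2, 1], [-80, 23, 0, -0.5, 1], [-130, 37, 0, -0.9, 1], [-170, 49, 20, -0.9, 1], [-170, 49, 50, -0.9, 1], [-170, 49, 60, -0.9, 1], [-170, 49, 60, -0.9, 1], [-170, 49, 60, -0.9, 1], [-170, 49, 60, -0.9, 1]]])

```text
time_s: 9.52
eef_pos: [461.7, -283.7, 123.7]
ee_rot: [0.001, 0.8, 0.601, 0.0]
force: [0.2, 0.0, -0.2]
grip_width: 0.998
```

Run:
```python
from h import *
s=sense(); m=q2m(s['ee_rot']); print(s['eef_pos'],rel((461.6,-284,50)),np.degrees(np.arctan2(m[1,0],m[0,0])))
a=snap('wrist','w5')['color'];print(proj('w5',(461.6,-284,50)))
cv2.imwrite('pics/m5.png',a)
```

```text
[ 461.73532265 -283.65340714  123.73776467] [-0.3 -0.1 73.7] 73.82293693151622
(np.float64(323.232567229674), np.float64(255.94785608608424))
```

View pics/m5.png

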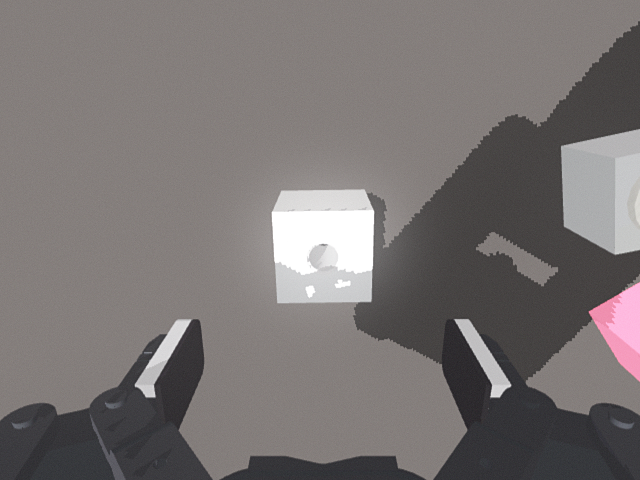

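The block is square to the jaws and its bore is at (323,257), predicted (323,256). Descending to grip.

move_arm(rows=[[[0, 0, 40, 0, 1], [0, 0, 75, 0, 1], [0, 0, 95, 0, 1], [0, 0, 103, 0, 1], [0, 0, 103, 0, 1], [0, 0, 103, 0, -1], [0, 0, 103, 0, -1], [0, 0, 103, 0, -1], [0, 0, 103, 0, -1], [0, 0, 103, 0, -1], [0, 0, 103, 0, -1]]], squeeze=60)

```text
time_s: 10.95
eef_pos: [462.2, -284.2, 21.6]
ee_rot: [0.002, 0.8, 0.601, 0.0]
force: [-0.3, 0.6, 6.5]
grip_width: 0.601
```

move_arm(rows=[[[0, 0, -20, 0, -1], [0, 0, -60, 0, -1], [0, 0, -110, 0, -1], [0, 0, -145, 0, -1], [0, 0, -150, 0, -1], [0, 0, -150, 0, -1], [0, 0, -150, 0, -1]]])

```text
time_s: 11.82
eef_pos: [461.3, -283.4, 169.8]
ee_rot: [0.0, 0.8, 0.601, -0.0]
force: [-0.4, 0.4, -2.7]
grip_width: 0.598
```

move_arm(rows=[[[30, -5, 0, 0, -1], [80, -14, 0, 0, -1], [135, -23, 0, 0, -1], [190, -32, 0, 0, -1], [245, -42, 0, 0, -1], [300, -51, 0, 0, -1], [355, -61, 0, 0, -1], [410, -70, 0, 0, -1], [465, -79, 0, 0, -1], [520, -89, 0, 0, -1], [560, -96, 0, 0, -1], [580, -99, 0, 0, -1]]])

```text
time_s: 13.32
eef_pos: [527.2, 303.2, 167.9]
ee_rot: [-0.0, 0.799, 0.601, -0.001]
force: [0.1, -0.7, -1.8]
grip_width: 0.601
```

move_arm(rows=[[[0, 0, 0, 0, -1], [0, 0, 0, 0, -1]]])

```text
time_s: 13.58
eef_pos: [526.8, 302.5, 166.8]
ee_rot: [-0.001, 0.799, 0.601, -0.002]
force: [-0.4, -0.4, -3.1]
grip_width: 0.597
```

Run:
```python
from h import *
s=sense(); print(s['eef_pos'],s['grip_width'],s['force'],rel((529,301,5)))
a=snap('wrist','w6')['color'];b=snap('side','s6')['color']
cv2.imwrite('pics/m6.png',np.hstack([cv2.resize(a,(400,300)),cv2.resize(b,(400,300))]))
```

```text
[526.84900158 302.46036781 166.83325301] 0.5966700945718465 [-0.42155811 -0.3577864  -3.06202231] [ -0.3   3.1 161.8]
```

View pics/m6.png

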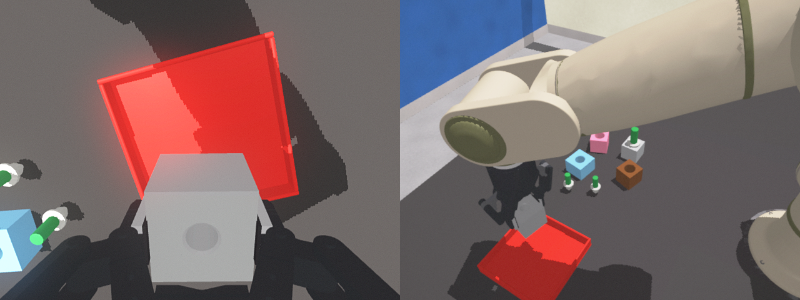

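The insert is held level over the tray. Lowering.

move_arm(rows=[[[0, 3, 35, 0, -1], [0, 3, 75, 0, -1], [0, 3, 105, 0, -1], [0, 3, 120, 0, -1], [0, 3, 130, 0, -1], [0, 3, 135, 0, -1], [0, 3, 137, 0, -1], [0, 3, 137, 0, -1], [0, 3, 137, 0, -1]]])

```text
time_s: 14.8
eef_pos: [529.9, 301.3, 31.0]
ee_rot: [-0.0, 0.799, 0.601, -0.001]
force: [0.4, -0.5, -1.9]
grip_width: 0.604
```

move_arm(rows=[[[0, 0, 1.5, 0, -1], [0, 0, 3, 0, -1], [0, 0, 4.5, 0, -1], [0, 0, 5, 0, -1], [0, 0, 5, 0, -1], [0, 0, 5, 0, -1]]])

```text
time_s: 15.55
eef_pos: [529.9, 301.4, 26.7]
ee_rot: [-0.0, 0.799, 0.601, -0.001]
force: [-3.8, -1.7, 5.9]
grip_width: 0.6
```

Contact at z 26.7, as expected. Releasing and retreating.

move_arm(rows=[[[0, 0, 0, 0, 1], [0, 0, 0, 0, 1], [0, 0, 0, 0, 1], [0, 0, 0, 0, 1], [0, 0, -30, 0, 1], [0, 0, -70, 0, 1], [0, 0, -120, 0, 1], [0, 0, -160, 0, 1], [0, 0, -160, 0, 1], [0, 0, -160, 0, 1]]])

```text
time_s: 16.8
eef_pos: [529.9, 301.3, 185.8]
ee_rot: [-0.0, 0.799, 0.601, -0.002]
force: [-0.1, 0.1, -1.3]
grip_width: 1.003
```

Run:
```python
from h import *
s=sense(); print(s['time_s'],s['eef_pos'],s['grip_width'],s['force'])
a=snap('wrist','w7')['color'];b=snap('side','s7')['color']
print(proj('w7',(530,301,55)))
cv2.imwrite('pics/m7.png',np.hstack([cv2.resize(a,(400,300)),cv2.resize(b[180:480,50:450],(400,300))]))
```

```text
16.8 [529.87244209 301.34279517 185.75054001] 1.0025075337773663 [-0.08698435  0.11088692 -1.27096843]
(np.float64(323.57969508283264), np.float64(225.55219057457532))
```

View pics/m7.png

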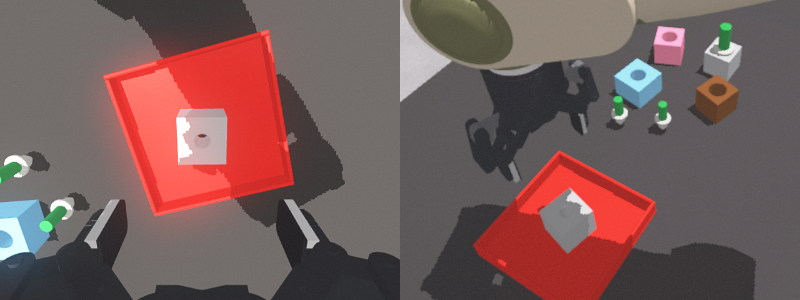

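In the wrist view the insert is inside the tray. I want a closer look to confirm it's upright.

Run:
```python
from h import *
a=cv2.imread('pics/w7.png')[150:290,250:400]; b=cv2.imread('pics/s7.png')[340:480,150:300]
b=cv2.convertScaleAbs(b,alpha=1.4)
a=cv2.resize(a,(400,373),interpolation=2); b=cv2.resize(b,(400,373),interpolation=2)
Rz=R.from_euler('z',-16.2,degrees=True).as_matrix()
for z in (5,55):
  for n,im,o in (('w7',a,(250,150)),('s7',b,(150,340))):
    pts=[(np.array(proj(n,np.array([530,301,z])+Rz@[26*i,26*j,0]))-o)*(400/150) for i,j in((1,1),(1,-1),(-1,-1),(-1,1))]
    cv2.polylines(im,[np.int32(pts)],True,(0,255,0) if z>5 else (255,0,0),1)
cv2.imwrite('pics/m8.png',np.hstack([a,b]))
```

```text
(no output)
```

View pics/m8.png

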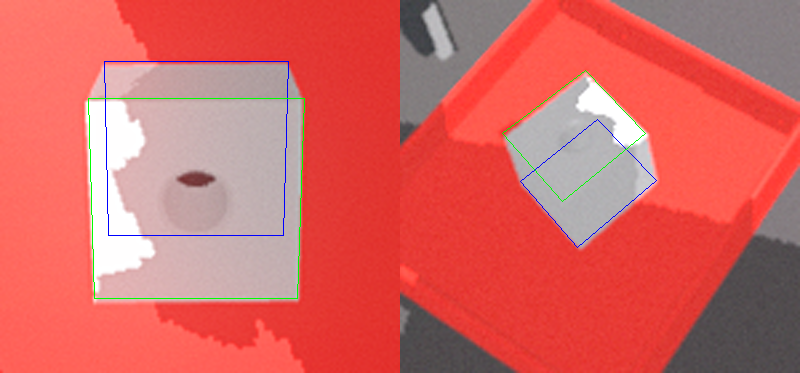

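The outline of an upright block at tray-floor height fits in both views, so the insert is upright and flat. Handing in.

```bash
python3 -c "
from rig import ctrl; print(ctrl.finish_job())"
```

```text
the job is handed in; nothing more can be done
None
```

The job is done and handed in at about 17 s of the 62 s allowed; no verdict was reported.

- **Gauge:** I took the large green-handled gauge from its stand and lowered it into the wide-bore insert. The collar met the block's top at the expected height (TCP z 73.9 mm) with 16 N. The pictures afterwards show it standing there with the collar flush, and that insert has not visibly moved.
- **Narrow insert:** I carried it to the red tray, set it down with about 6 N of contact force, and released it. An outline of an upright block standing on the tray floor matches both camera views to within a pixel or two, near the tray's centre.
- **Other checks:** The gripper is open and about 120 mm above the insert, touching nothing. The readings I took between moves showed no force above about 16 N.
- **Disagreements:** The tray corners did not triangulate well: heights came out at 13–32 mm for a 30 mm rim. I placed by the top view at the stated rim height, and contact with the tray floor came within 0.1 mm of the predicted height. No other check failed or disagreed.

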